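# Set both sprung jaws of the battery-module fixture on their stop pins

### The arm

A 7-joint arm with a two-finger parallel gripper is mounted at the origin on the work surface. World frame = base frame: x ahead of the robot, y to its left, z up, the work surface at z = 0. Lengths are in m, angles in degrees, forces in N, time in s.
With the tool pointing down it reaches from about 0.425 to 0.95 m from the base axis. Payload 4.7 kg.
Tool frame: the origin (TCP) lies midway between the tips of the shut fingers; the grasp point (between the pads) lies 19 mm behind it; z points along the fingers, y is the line along which they close (so a half turn about z gives the same grasp; the last joint's range is limited). The gripper opens to 87 mm and grips with 3 to 60 N. Pads are 19 mm wide; open, the fingers measure 117 mm over their backs; the gripper's body (75 mm by 190 mm) begins 51 mm behind the grasp point.
Start: joints at [-64.796, 26.849, -2.785, 87.806, 1.381, 65.374, -4.715], TCP at [0.305, 0.602, 0.195] pointing down, gripper open.
Joint ranges: [-148.3, 148.3], [-19.14, 114.17], [-79.39, 73.82], [5.75, 140.21], [-59.74, 239.74], [12.07, 113.84], [-152.46, 152.46]. Speed limits (degrees/s): [147.25, 147.25, 180, 180, 180, 180, 180].

### API

Orientations are given as [roll, pitch, yaw] about the fixed x, y, z axes, in that order (R = Rz(yaw) Ry(pitch) Rx(roll)).
In Python, from bench import * gives the robot as it stands.
- The arm moves only by the shell command python3 -m inch 'ROWS' [FORCE]. ROWS is JSON, a list of rows, each a list of 3 entries, a list of its own where there are three numbers: the shift along the tool's x, y, z in m, then the turn, a rotation vector about the tool's x, y, z in degrees, then the opening, from 0 (shut) to 1 (fully open). In form: [[[tx, ty, tz], [ax, ay, az], jaw], ...]. A call has 1 to 20 rows; each row shifts and turns the commanded pose from where the row before left it, along the tool's axes as they then stand; what a row does not reach is not made up. A row lasts 1/8 s, in which the tool goes at most 62.5 mm and 10.7 degrees, less where a joint would pass 70% of its speed; a pose out of reach is approached as far as the arm can. A call with a gripper value outside its range is refused whole. The fingers move at their own pace and stop on an object; FORCE is the grip in N (left out, the last holds). Time passes only in rows, so rows that do not move let the fingers close. It gives the time, the measured TCP pose, the force, the opening and the grip force at its end, in the units of the state.
- sense(): the state, without advancing time (a new reading comes with each control period).
- snapshot(name): name is "scene" or "top" or "wrist"; returns the picture (420x560x3 uint8, red, green, blue); there is no depth.
- calibration(name): a dict with "fx", "fy", "cx", "cy" (pixels), "k1" (the pictures are not rectified: a ray, as slopes to the right and down, at radius r is drawn at 1 + k1 r^2 times it, then the intrinsics apply), "pose" (4x4, takes a point from camera to world coordinates); the wrist camera has in their place "T_tool_cam" (4x4, takes a point from camera to tool coordinates, whose origin is the TCP and whose axes are the flange's). Camera axes: x right, y up, looking along -z (the intrinsics and any distortion apply to the point x, -y, -z); pixel columns grow to the right and rows downward; lengths in m; the calibration is good to about 2 mm. A picture is of the moment at which its call begins: read the wrist's pose just before it. calibration takes no time and is no camera call.
- job_done(): hands the job in; it is judged then, once.
The state is a dict: "t": time; "q": joint angles; "qvel": joint speeds; "tau": joint torques, N m; "tool_pos": TCP position; "tool_rot": TCP orientation; "force": force on the tool from outside, world axes, zero at the start; "torque": the same for the moment, N m; "gripper_width": finger opening in m; "gripper_force": force on a finger pad.
Only numpy, scipy, OpenCV 4.12 (cv2) and the standard library are available. Lean on these libraries where they do the work, as an engineer would, in place of code of your own. Each camera call takes 0.05 s, during which the arm holds its last target. There are 200 camera calls.

### The job

Open the module fixture for loading: push each of its two sprung jaws back, out of the nest, until its stop pin snaps down behind the tooth, then let go so that the jaw springs back and stays resting on the pin at mid position. Only push the jaws' front faces with the outside of the fingers: do not grip the jaws, ram them into their end stops or touch the pin knobs, and leave the cells and everything else standing where it is.

Things in the scene. Friction and masses are not known exactly. Their poses are not given: they have to be found in the camera images.
- fixture: Battery-module fixture, screwed to the table: aluminium base plate 410 x 200 x 12 mm with a nest for two rows of cells and two sprung jaws. Origin: centre of the base plate's underside, at table height. +x is the way the jaws are pushed back (out of the nest, towards springs and pins), +y to the left of that, z up. Left jaw centred on y = +40 mm, right jaw on y = -40 mm, faces at x = 0 when forward.
- nest (a point): Middle of the nest's floor (12 mm above the table), 80 mm in front of the jaws' faces. Nest: end wall at fixture x = -182 to -165 mm, top at z = 68 mm; side walls at y = +-83 mm, 9 mm thick, x = -165 to +30 mm, top z = 50 mm; 4 mm divider on y = 0, x = -165 to -15 mm, top z = 34 mm. Open from above; about 130 mm lie free between a jaw's face and the thing standing at the end wall.
- left_jaw_face (a point): Push point of the left jaw: middle of its upright front face on the nest side, 48 mm above the table; moves with the jaw. The jaw is a plate 68 mm wide, 14 mm thick, from 14 to 70 mm above the table: a 4 mm green glass-fibre facing, an aluminium carrier plate behind it, then two rods with springs and a toothed flat bar running back through a guide block (x = 94 to 126, top 39 mm).
- left_jaw (a joint): Travel of the left jaw, m, along fixture +x: 0 = forward (start), 0.035 = resting on its pin, 0.055 = hard end stop. Springs push it forward with 5 N at 0, 9 N at the end; the pin adds up to 3 N. The pin drops once past 0.036: push to 0.040-0.052, then let go; released short of that it springs back to 0. On the pin it can still be pushed back, but not come forward.
- left_pin (a joint): Lift of the left stop pin, m: 0 = down, up to 0.012. It rides up about 0.007 on the ramped tooth of the jaw's bar as the jaw is pushed back and snaps down to 0 behind the tooth.
- left_pin_knob (a point): Top centre of the black knob (18 mm wide, 13 mm tall) of the left stop pin, 83 mm above the table when the pin is down, at x = 110, y = +40 mm of the fixture, on a steel bridge 64 mm high. Not to be touched.
- right_jaw_face (a point): Push point of the right jaw: middle of its upright front face on the nest side, 48 mm above the table; moves with the jaw. The jaw is a plate 68 mm wide, 14 mm thick, from 14 to 70 mm above the table: a 4 mm green glass-fibre facing, an aluminium carrier plate behind it, then two rods with springs and a toothed flat bar running back through a guide block (x = 94 to 126, top 39 mm).
- right_jaw (a joint): Travel of the right jaw, m, along fixture +x: 0 = forward (start), 0.035 = resting on its pin, 0.055 = hard end stop. Springs push it forward with 5 N at 0, 9 N at the end; the pin adds up to 3 N. The pin drops once past 0.036: push to 0.040-0.052, then let go; released short of that it springs back to 0. On the pin it can still be pushed back, but not come forward.
- right_pin (a joint): Lift of the right stop pin, m: 0 = down, up to 0.012. It rides up about 0.007 on the ramped tooth of the jaw's bar as the jaw is pushed back and snaps down to 0 behind the tooth.
- right_pin_knob (a point): Top centre of the black knob (18 mm wide, 13 mm tall) of the right stop pin, 83 mm above the table when the pin is down, at x = 110, y = -40 mm of the fixture, on a steel bridge 64 mm high. Not to be touched.
- nest_cell_mid (a point): Centre of a loose prismatic battery cell, blue wrap, 27 x 70 x 94 mm tall, standing in one row of the nest against the end wall (either row). Leave alone.
- spacer_mid (a point): Centre of a loose green glass-fibre spacer block, 24 x 68 x 60 mm tall, standing in the other row against the end wall. Leave alone.
- cell_b_mid (a point): Centre of a loose cell like the first, standing on the table at one side of the fixture. Leave alone.
- cell_c_mid (a point): Centre of a third such cell, standing on the table at the same side. Leave alone.
- busbar_mid (a point): Centre of a loose copper busbar, 62 x 24 x 6 mm, lying at the other side of the fixture. Leave alone.
- marker_mid (a point): Centre of a marker pen, 130 mm long, 14 mm thick, lying at that same side. Leave alone.
- tape_roll_mid (a point): Centre of a roll of yellow tape, 90 mm across, 24 mm high, lying flat on the table to the left. Leave alone.
- mouse_mid (a point): Centre of a black computer mouse, 100 x 60 mm, 34 mm high, on its pad to the right. Leave alone.

How it is judged:
By the outcome, as a careful person would: the job done as asked, in the order asked, and still so for the second after the job is handed in, with the robot touching nothing.
It also fails if it takes over 43 s, if anything falls off the work surface, if the arm or the gripper's body presses on something with over 40 N, if the wrist force passes 120 N, or if a joint passes its speed limit or range.

## Working session

There is one attempt and no reset: what is moved stays moved. The work goes in short steps, Python scripts to look and compute and a shell command to move; the robot and the scene stay as the last step left them, time stands still between calls to the robot, and variables do not carry over. Pictures are saved under pics/ and viewed, at most 10 in all, crops included, and the job is handed in when it is done.

```bash
mkdir -p pics; python3 - <<'E'
from bench import *
import cv2,numpy as np
s=sense();print(s)
for n in("scene","top"):
    im=snapshot(n);cv2.imwrite(f"pics/{n}0.png",im[...,::-1].copy())
    c=calibration(n);print(n,{k:(np.round(v,4).tolist()) for k,v in c.items()})
c=calibration("wrist");print({k:(np.round(v,4).tolist()) for k,v in c.items()})
E
```

```text
{'t': 0.0, 'q': array([-64.79796477,  26.89762897,  -2.7827957 ,  87.87428006,
         1.38016218,  65.37535442,  -4.7144113 ]), 'qvel': array([-0.00497122,  0.06566892,  0.07912045,  0.04102261, -0.03665545,
        0.00568177, -0.03845862]), 'tau': array([-9.62411991e-05, -5.07986391e+01, -8.07018089e-02, -2.36166000e+01,
       -6.13130769e-02,  3.79695918e-02,  1.82756198e-04]), 'tool_pos': array([0.30465591, 0.60159398, 0.1938915 ]), 'tool_rot': array([-1.79886342e+02,  4.30066665e-03,  1.53143360e+02]), 'force': array([0.69356703, 0.60525263, 0.40099755]), 'torque': array([-0.01690198,  0.0126369 , -0.03348962]), 'gripper_force': 0.0, 'gripper_width': 0.0870410650209976}
scene {'fx': 448.176, 'fy': 448.176, 'cx': 278.9318, 'cy': 213.9487, 'k1': -0.0149, 'pose': [[0.8205, -0.3016, 0.4856, 1.1048], [0.5713, 0.4613, -0.6788, -0.8222], [-0.0193, 0.8344, 0.5508, 0.7047], [0.0, 0.0, 0.0, 1.0]]}
top {'fx': 434.7427, 'fy': 434.7427, 'cx': 275.9635, 'cy': 210.6704, 'k1': -0.1086, 'pose': [[-0.0125, 0.9905, -0.1372, 0.3557], [-0.9999, -0.0108, 0.0132, -0.0275], [0.0116, 0.1373, 0.9905, 1.339], [0.0, 0.0, 0.0, 1.0]]}
{'fx': 310.7616, 'fy': 310.7616, 'cx': 283.2716, 'cy': 206.221, 'k1': -0.025, 'T_tool_cam': [[0.0003, 0.9633, 0.2685, 0.0741], [1.0, -0.0003, 0.0001, -0.0004], [0.0002, 0.2685, -0.9633, -0.1901], [0.0, 0.0, 0.0, 1.0]]}
```

View pics/scene0.png

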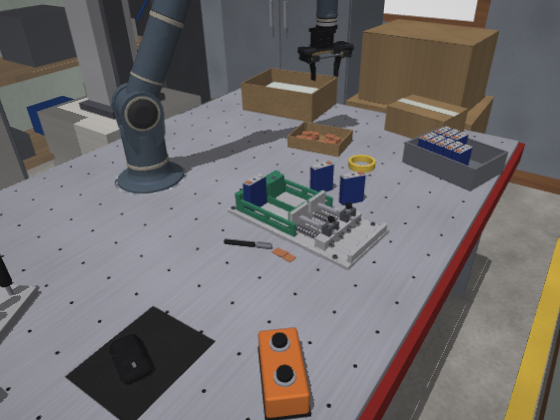

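View pics/top0.png

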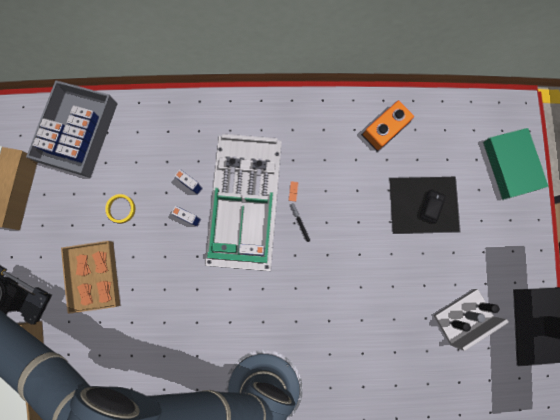

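The scene picture shows the fixture ahead of the robot, with its jaws and pins on the far side. In the top picture the base plate spans about (219,135), (281,138), (270,270), (206,267). The cell is at (252,250), and the spacer is at (224,248). I'll enlarge the top picture to get the corners.

```bash
python3 - <<'E'
import cv2
im=cv2.imread("pics/top0.png")[125:280,190:320]
cv2.imwrite("pics/topc.png",cv2.resize(im,None,fx=3.8,fy=3.8,interpolation=cv2.INTER_CUBIC))
E
```

```text
(no output)
```

View pics/topc.png

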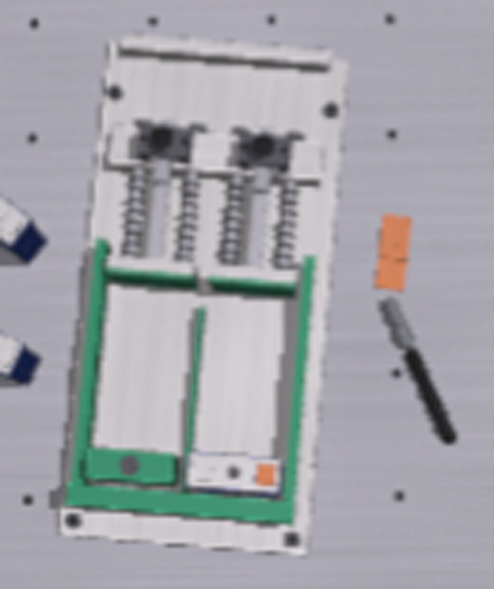

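```bash
cat > h.py <<'E'
import numpy as np
from bench import *
from scipy.spatial.transform import Rotation as R
from scipy.optimize import least_squares
def proj(c,P,T=None):
    T=c["pose"] if T is None else T
    T=np.array(T);p=(np.atleast_2d(P)-T[:3,3])@T[:3,:3]
    a=np.c_[p[:,0]/-p[:,2],-p[:,1]/-p[:,2]]
    a=a*(1+c["k1"]*(a**2).sum(1,keepdims=True))
    return a*[c["fx"],c["fy"]]+[c["cx"],c["cy"]]
def toolT(s):
    T=np.eye(4);T[:3,:3]=R.from_euler("xyz",s["tool_rot"],degrees=True).as_matrix();T[:3,3]=s["tool_pos"];return T
def fix(v,P):
    a=np.radians(v[2]);P=np.atleast_2d(P);c,s=np.cos(a),np.sin(a)
    return np.c_[v[0]+c*P[:,0]-s*P[:,1],v[1]+s*P[:,0]+c*P[:,1],P[:,2]]
def fit(c,F,U,v0,T=None):
    r=least_squares(lambda v:(proj(c,fix(v,F),T)-U).ravel(),v0,loss="soft_l1",x_scale=[.01,.01,1]);return r.x,(proj(c,fix(r.x,F),T)-U)
E
python3 - <<'E'
from h import *
F=np.array([[.205,.1,.012],[.205,-.1,.012],[-.205,-.1,.012],[-.205,.1,.012],[.11,.04,.083],[.11,-.04,.083],[-.015,0,.034]])
C=np.array([[107,38],[347,60],[306,553],[60,535],[161,137],[263,145],[201,308]])
U=(C+.5)/3.8-.5+[190,125]
v,e=fit(calibration("top"),F,U,[.55,0,0]);print(v,e.round(1))
print(fix(v,[[0,.04,.048],[0,-.04,.048],[-.08,0,.012]]))
E
```

```text
[ 0.56889893  0.05465564 -5.20056258] [[ 0.2  0.8]
 [-0.1 -0.1]
 [ 0.4  0.7]
 [-0.5  0.1]
 [-0.  -0.4]
 [-0.  -0.4]
 [ 0.1 -0.4]]
[[0.57252462 0.09449098 0.048     ]
 [0.56527323 0.0148203  0.048     ]
 [0.48922825 0.06190703 0.012     ]]
```

```bash
cat >> h.py <<'E'
def fx(v,p):  # world -> fixture
    a=np.radians(v[2]);d=np.array(p)[:2]-v[:2];c,s=np.cos(a),np.sin(a)
    return np.array([c*d[0]+s*d[1],-s*d[0]+c*d[1],p[2]])
V=[.5689,.0547,-5.2]
E
python3 -m inch '[[[0,0,0],[0,0,-7.2],0],[[0,0,0],[0,0,-7.2],0],[[0,0,0],[0,0,-7.2],0],[[0,0,0],[0,0,0],0],[[0,0,0],[0,0,0],0]]'
python3 -c "
from h import *
s=sense();print(fx(V,s['tool_pos']),s['tool_rot'],s['gripper_width'])"
```

```text
t: 0.72
tool_pos: [0.3049, 0.602, 0.1946]
tool_rot: [-180.0, -0.0, 174.6]
force: [0.1, -0.5, -0.4]
gripper_width: 0.0451
gripper_force: 0.0
[-0.31248694  0.52113486  0.19462954] [-1.79970599e+02 -1.06881392e-02  1.74633959e+02] 0.04507032783608419
```

```bash
python3 -m inch '[[[-0.008,-0.015,0],[0,0,0],0],[[-0.016,-0.03,0],[0,0,0],0],[[-0.016,-0.03,0],[0,0,0],0],[[-0.016,-0.03,0],[0,0,0],0],[[-0.016,-0.03,0],[0,0,0],0],[[-0.016,-0.03,0],[0,0,0],0],[[-0.016,-0.03,0],[0,0,0],0],[[-0.016,-0.03,0],[0,0,0],0],[[-0.016,-0.03,0],[0,0,0],0],[[-0.016,-0.03,0],[0,0,0],0],[[-0.016,-0.03,0],[0,0,0],0],[[-0.016,-0.03,0],[0,0,0],0],[[-0.016,-0.03,0],[0,0,0],0],[[-0.016,-0.03,0],[0,0,0],0],[[-0.016,-0.03,0],[0,0,0],0],[[-0.016,-0.03,0],[0,0,0],0],[[-0.008,-0.015,0],[0,0,0],0],[[0,0,0],[0,0,0],0],[[0,0,0],[0,0,0],0]]'
python3 -c "
from h import *
import cv2
s=sense();cv2.imwrite('pics/w1.png',snapshot('wrist')[...,::-1].copy());print(fx(V,s['tool_pos']),s['tool_rot'],s['gripper_width'])
c=calibration('wrist');T=toolT(s)@c['T_tool_cam']
print(proj(c,fix(V,[[0,.074,.07],[0,.006,.07],[0,-.006,.07],[0,-.074,.07],[-.015,0,.034],[.11,.04,.083],[.11,-.04,.083]]),T).round(1))"
```

```text
t: 3.1
tool_pos: [0.5153, 0.1022, 0.1949]
tool_rot: [180.0, -0.0, 174.8]
force: [-0.4, 1.0, 0.0]
gripper_width: 0.0001
gripper_force: 0.0
[-0.05772926  0.04242214  0.19489304] [ 1.79952359e+02 -2.86612633e-02  1.74837715e+02] 5.672505108475094e-05
[[312.2 245.3]
 [249.8 245.3]
 [238.8 245.3]
 [176.7 245.1]
 [247.5 221.8]
 [281.  338.5]
 [211.6 338.3]]
```

View pics/w1.png

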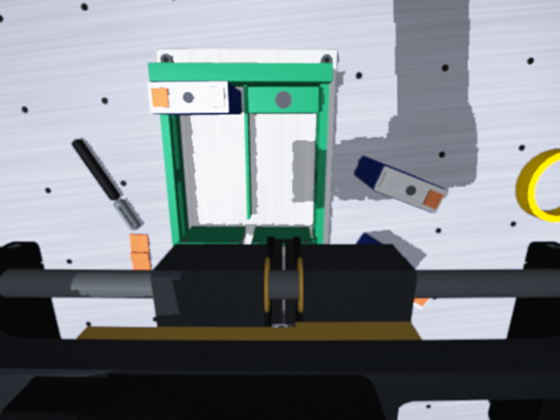

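The wrist picture shows the nest below, with the divider's end at (248,219) where the fit predicted (247.5,222), so the pose is good to about 3 mm. The left row is free under the fingers, so I'll descend and approach.

```bash
python3 -m inch '[[[0,-0.002,0.01],[0,0,0],0],[[0,0,0.025],[0,0,0],0],[[0,0,0.025],[0,0,0],0],[[0,0,0.025],[0,0,0],0],[[0,0,0.025],[0,0,0],0],[[0,0,0.025],[0,0,0],0],[[0,0,0.015],[0,0,0],0],[[0,0,0.005],[0,0,0],0],[[-0.008,0,0],[0,0,0],0],[[-0.012,0,0],[0,0,0],0],[[-0.012,0,0],[0,0,0],0],[[-0.005,0,0],[0,0,0],0],[[0,0,0],[0,0,0],0]]'
python3 -c "
from h import *
s=sense();print(fx(V,s['tool_pos']),s['force'])"
python3 -m inch '[[[-0.004,0,0],[0,0,0],0],[[-0.004,0,0],[0,0,0],0],[[0,0,0],[0,0,0],0]]'
python3 -c "
from h import *
s=sense();print(fx(V,s['tool_pos']),s['force'])"
```

```text
t: 4.78
tool_pos: [0.553, 0.0953, 0.04]
tool_rot: [180.0, 0.0, 174.7]
force: [0.2, 0.7, 0.8]
gripper_width: 0.0004
gripper_force: 0.0
[-0.01955607  0.03894937  0.03996002] [0.20055639 0.70231474 0.7533819 ]
t: 5.15
tool_pos: [0.5596, 0.0948, 0.0398]
tool_rot: [-180.0, -0.1, 174.8]
force: [-3.0, -1.1, 1.7]
gripper_width: 0.0001
gripper_force: 1.4
[-0.01293644  0.0390775   0.03975121] [-3.01649544 -1.10623897  1.74035285]
```

Contact is at TCP x ≈ -12.5 mm, which agrees with the wrist camera. Next is a push of about 45 mm.

```bash
python3 -m inch '[[[-0.004,0,0],[0,0,0],0],[[-0.005,0,0],[0,0,0],0],[[-0.005,0,0],[0,0,0],0],[[-0.005,0,0],[0,0,0],0],[[-0.005,0,0],[0,0,0],0],[[-0.005,0,0],[0,0,0],0],[[-0.005,0,0],[0,0,0],0],[[-0.005,0,0],[0,0,0],0],[[0,0,0],[0,0,0],0]]'
python3 -c "
from h import *
s=sense();print(fx(V,s['tool_pos']),s['force'])"
```

```text
t: 6.28
tool_pos: [0.5965, 0.0913, 0.0395]
tool_rot: [-180.0, -0.4, 174.8]
force: [-6.5, 0.5, 6.0]
gripper_width: 0.0008
gripper_force: 3.5
[0.02415014 0.03896583 0.03946765] [-6.50304526  0.49518918  6.02236929]
```

```bash
python3 -m inch '[[[-0.004,0,0],[0,0,0],0],[[-0.004,0,0],[0,0,0],0],[[-0.002,0,0],[0,0,0],0],[[0,0,0],[0,0,0],0]]'
python3 -c "
from h import *
import cv2
s=sense();print(fx(V,s['tool_pos']),s['force'])
for n in ('scene','top'): cv2.imwrite(f'pics/{n}2.png',snapshot(n)[...,::-1].copy())"
```

```text
t: 6.78
tool_pos: [0.6057, 0.0904, 0.0394]
tool_rot: [-179.9, -0.4, 174.8]
force: [-8.1, -0.5, 5.4]
gripper_width: 0.0004
gripper_force: 4.1
[0.03343207 0.03886428 0.03944239] [-8.05127716 -0.53286893  5.43331912]
```

```bash
python3 -m inch '[[[0.004,0,0],[0,0,0],0],[[0.004,0,0],[0,0,0],0],[[0.004,0,0],[0,0,0],0],[[0.004,0,0],[0,0,0],0],[[0.004,0,0],[0,0,0],0],[[0,0,0],[0,0,0],0],[[0,0,0],[0,0,0],0]]'
python3 -c "
from h import *
s=sense();print(fx(V,s['tool_pos']),s['force'])"
```

```text
t: 7.75
tool_pos: [0.5899, 0.092, 0.04]
tool_rot: [180.0, 0.0, 174.7]
force: [0.4, 0.0, -1.3]
gripper_width: 0.0006
gripper_force: 0.0
[0.0175365  0.0390242  0.04003437] [ 0.37014898  0.02418944 -1.32504682]
```

The force is zero short of the forward position, so the left jaw is resting on its pin. Now over to the right jaw.

```bash
python3 -m inch '[[[0.008,0,0],[0,0,0],0],[[0.015,0,0],[0,0,0],0],[[0.02,0,0],[0,0,0],0],[[0.015,0,-0.01],[0,0,0],0],[[0.008,0,-0.015],[0,0,0],0],[[0,-0.01,-0.005],[0,0,0],0],[[0,-0.02,0],[0,0,0],0],[[0,-0.02,0],[0,0,0],0],[[0,-0.02,0],[0,0,0],0],[[0,-0.009,0.005],[0,0,0],0],[[0,0,0.015],[0,0,0],0],[[0,0,0.01],[0,0,0],0],[[-0.008,0,0],[0,0,0],0],[[-0.012,0,0],[0,0,0],0],[[-0.006,0,0],[0,0,0],0],[[0,0,0],[0,0,0],0]]'
python3 -c "
from h import *
s=sense();print(fx(V,s['tool_pos']),s['force'])"
python3 -m inch '[[[-0.004,0,0],[0,0,0],0],[[-0.005,0,0],[0,0,0],0],[[0,0,0],[0,0,0],0]]'
python3 -c "
from h import *
s=sense();print(fx(V,s['tool_pos']),s['force'])"
```

```text
t: 9.75
tool_pos: [0.5432, 0.017, 0.0401]
tool_rot: [180.0, 0.0, 174.7]
force: [-0.6, -0.0, -0.3]
gripper_width: 0.0007
gripper_force: 0.0
[-0.02217982 -0.03983736  0.04012848] [-0.62183474 -0.00238112 -0.31972122]
t: 10.12
tool_pos: [0.5515, 0.0161, 0.0399]
tool_rot: [180.0, 0.0, 174.7]
force: [-0.9, -0.9, -0.0]
gripper_width: 0.0004
gripper_force: 0.0
[-0.01380886 -0.03998122  0.03993695] [-0.86797978 -0.9103681  -0.04975015]
```

```bash
python3 -m inch '[[[-0.004,0,0],[0,0,0],0],[[-0.005,0,0],[0,0,0],0],[[-0.005,0,0],[0,0,0],0],[[-0.005,0,0],[0,0,0],0],[[-0.005,0,0],[0,0,0],0],[[-0.005,0,0],[0,0,0],0],[[-0.005,0,0],[0,0,0],0],[[-0.005,0,0],[0,0,0],0],[[-0.004,0,0],[0,0,0],0],[[-0.003,0,0],[0,0,0],0],[[-0.002,0,0],[0,0,0],0],[[0,0,0],[0,0,0],0]]'
python3 -c "
from h import *
s=sense();print(fx(V,s['tool_pos']),s['force'])"
```

```text
t: 11.62
tool_pos: [0.595, 0.012, 0.0393]
tool_rot: [-180.0, -0.5, 174.7]
force: [-7.7, 1.1, 4.9]
gripper_width: 0.0004
gripper_force: 4.0
[ 0.02990499 -0.04018903  0.03930681] [-7.7387771   1.10835722  4.88299796]
```

```bash
python3 -m inch '[[[-0.003,0,0],[0,0,0],0],[[-0.001,0,0],[0,0,0],0],[[0,0,0],[0,0,0],0]]'
python3 -m inch '[[[0.004,0,0],[0,0,0],0],[[0.004,0,0],[0,0,0],0],[[0.004,0,0],[0,0,0],0],[[0.004,0,0],[0,0,0],0],[[0.004,0,0],[0,0,0],0],[[0,0,0],[0,0,0],0],[[0,0,0],[0,0,0],0]]'
python3 -c "
from h import *
s=sense();print(fx(V,s['tool_pos']),s['force'])"
```

```text
t: 12.0
tool_pos: [0.5987, 0.0116, 0.0393]
tool_rot: [-180.0, -0.5, 174.7]
force: [-8.7, 0.6, 6.1]
gripper_width: 0.0004
gripper_force: 4.3
t: 12.88
tool_pos: [0.5836, 0.0132, 0.04]
tool_rot: [180.0, 0.0, 174.7]
force: [-0.1, -0.1, 0.2]
gripper_width: 0.0005
gripper_force: 0.0
[ 0.0184358  -0.03996981  0.04003691] [-0.05554746 -0.14945485  0.20814831]
```

Both are holding. I'll retreat, go up, and move aside to look.

```bash
python3 -m inch '[[[0.008,0,0],[0,0,0],0],[[0.016,0,0],[0,0,0],0],[[0.02,0,0],[0,0,0],0],[[0.016,0,0],[0,0,0],0],[[0.006,0,-0.01],[0,0,0],0],[[0,0,-0.025],[0,0,0],0],[[0,0,-0.03],[0,0,0],0],[[0,0,-0.03],[0,0,0],0],[[0,0,-0.03],[0,0,0],0],[[0,0,-0.03],[0,0,0],0],[[0,0.01,-0.015],[0,0,0],0],[[0,0.03,0],[0,0,0],0],[[0,0.04,0],[0,0,0],0],[[0,0.04,0],[0,0,0],0],[[0,0.04,0],[0,0,0],0],[[0,0.04,0],[0,0,0],0],[[0,0.03,0],[0,0,0],0],[[0,0.01,0],[0,0,0],0],[[0,0,0],[0,0,0],0],[[0,0,0],[0,0,0],0]]'
python3 - <<'E'
from h import *
import cv2
a=snapshot('top')[125:280,190:320];b=snapshot('scene')[150:280,210:400]
a=cv2.resize(a,None,fx=3.8,fy=3.8,interpolation=2);b=cv2.resize(b,(345,236),interpolation=2)
o=np.zeros((max(a.shape[0],b.shape[0]),a.shape[1]+b.shape[1]-40,3),np.uint8);o[:a.shape[0],:a.shape[1]-40]=a[:,:-40] if 0 else a[:,40:];o[:b.shape[0],a.shape[1]-40:]=b
cv2.imwrite('pics/end.png',o[...,::-1]);print(o.shape)
c=calibration('top')
for x in (0,.035):print(((proj(c,fix(V,[[x-.002,.04,.07],[x-.002,-.04,.07]]))-[190,125]+.5)*3.8-.5-[40,0]).round())
E
```

```text
t: 15.38
tool_pos: [0.5396, 0.2565, 0.2099]
tool_rot: [-179.9, -0.0, 174.6]
force: [0.6, -1.7, 0.5]
gripper_width: 0.0002
gripper_force: 0.0
(589, 799, 3)
[[109. 279.]
 [211. 287.]]
[[113. 235.]
 [215. 243.]]
```

View pics/end.png

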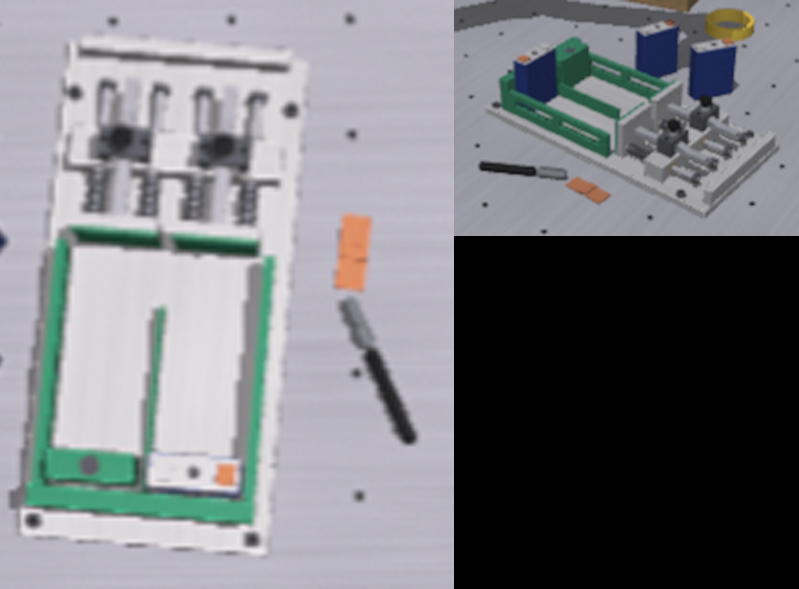

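Both jaws stand at mid position, with their edges near (113,235) and (215,243) as predicted for 35 mm of travel. The knobs are down at their starting pixels. The cell, spacer, busbar, marker and side cells haven't moved.

```bash
python3 -c "
from bench import *
print(job_done())"
```

```text
the job is handed in; nothing more can be done
None
```

Both jaws were pushed back about 45 mm and now rest on their stop pins at mid position. Everything else visible in the final picture is where it was, and the job was handed in at about 15.5 s.

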